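# Sort the finished copper electrodes under the bench lamp

### The arm

A 6-joint arm with a two-finger parallel gripper is mounted at the origin on the work surface. World frame = base frame: x ahead of the robot, y to its left, z up, the work surface at z = 0. Lengths are in mm, angles in rad, forces in N, time in s.
With the tool pointing down it reaches from about 350 to 875 mm from the base axis. Payload 4.2 kg.
Tool frame: the origin (TCP) lies at the very end of the fingers, on their centre line; the grasp point (between the pads) lies arm.grip_depth behind it (arm.grip_depth is the distance from the TCP to the grasp point, in mm); z points along the fingers, y is the direction in which the jaws open and shut (so a half turn about z gives the same grasp; the last joint's range is limited). The gripper opens to 85 mm and grips with 20 to 120 N. Pads are 22 mm wide; open, the fingers measure 114 mm over their backs; the gripper's body (76 mm by 85 mm) begins 54 mm behind the grasp point. The pads swing forward as they close: fully open they stand 13 mm farther back than shut.
Start: joints at [-0.993, 0.385, 0.008, 0, -1.194, -0.259], TCP at [195.907, -593.481, 231.312] pointing down, gripper open.
Joint ranges: [-3.14, 3.14], [-1.21, 2.06], [-1.07, 1.41], [-3.16, 2.05], [-2.99, -0.16], [-3.1, 3.1]. Speed limits (rad/s): [2.79, 2.79, 3.14, 3.14, 3.14, 3.14].

### API

Orientations are given as a unit quaternion [x, y, z, w].
In Python, from bench import arm, optics, workorder gives the robot as it stands. The module is installed in compiled form; this text tells all that it offers.
- The arm moves only by the tool play_rows, never from a script. Its arguments are lists of equal length, an entry for each row: "travel": the shift along the tool's x, y, z in m, a list of three; "rotation": the turn, a rotation vector about the tool's x, y, z in rad, a list of three; "grip": the opening, from 0 (shut) to 1 (fully open). In form: {"travel": [[x, y, z], ...], "rotation": [[rx, ry, rz], ...], "grip": [grip, ...]}. A call has 1 to 12 rows; each row shifts and turns the commanded pose from where the row before left it, along the tool's axes as they then stand; what a row does not reach is not made up. A row lasts 1/12 s, in which the tool goes at most 41.7 mm and 7.16 degrees, less where a joint would pass 70% of its speed; a pose out of reach is approached as far as the arm can. A call is refused whole if a number of a shift passes 0.0417 or a number of a turn 0.125, either way. A call with a gripper value outside its range is refused whole. The fingers move at their own pace and stop on an object; the grip force is fixed at half the most. Time passes only in rows, so rows that do not move let the fingers close. It gives the time, the measured TCP pose, the force and the opening at its end, in the units of the state.
- arm.read_state(): the state, without advancing time (a new reading comes with each control period).
- optics.get_image(name): name is "scene" or "top"; returns a dict with "image" (420x560x3 uint8, blue, green, red), "depth" (420x560 float32, mm along the optical axis (not along the pixel's ray), 0 where there is no reading), "camera_matrix" (3x3 intrinsics, pixels), "R" (3x3) and "t" (3): a world point X has camera coordinates R X + t. Camera axes: x right, y down, z forward; pixel columns grow to the right and rows downward; lengths in mm; the calibration is good to about 2 mm. A picture is of the moment at which its call begins.
- workorder.job_done(): hands the job in, once; it reports no verdict.
The state is a dict: "clock": time; "joints": joint angles; "joint_vel": joint speeds; "joint_efforts": joint torques, N m; "position": TCP position; "ee_rot": TCP orientation; "contact_force": force on the tool from outside, world axes, zero at the start; "wrist_torque": the same for the moment, N m; "gripper_width": finger opening in mm.
Only numpy, scipy, OpenCV 4.12 (cv2) and the standard library are available. Lean on these libraries where they do the work, as an engineer would, in place of code of your own. Each camera call takes 0.05 s, during which the arm holds its last target. There are 200 camera calls.

### The job

First, before touching any electrode, turn the knob of the lamp's black dimmer box clockwise until its white pointer meets the single white line on the box. Then sort the four copper electrodes lying on the grey mat into the two blue bins at the mat's left and right, each into the bin whose rear ledge shows a glued-down sample of the same shape (two are finned blocks, two are round stepped stubs): set them down gently on the bin floor, neither dropped nor stacked. Leave the dial on its line, and leave the plain copper blank, which has no fins, and everything else on the bench where they are.

Things in the scene. Friction and masses are not known exactly. Their poses are not given: they have to be found in the camera images.
- fin1: loose copper finned electrode: block 64 (its x) x 36 (its y) x 32 mm tall; solid base 18 mm tall with five upright 5 mm fins across its y on top; about 0.4 kg; origin at the centre of its underside, z up. Grip across the 36 mm
- fin2: loose copper finned electrode: block 64 (its x) x 36 (its y) x 32 mm tall; solid base 18 mm tall with five upright 5 mm fins across its y on top; about 0.4 kg; origin at the centre of its underside, z up. Grip across the 36 mm
- stub1: loose copper round electrode standing upright: foot 40 mm diameter, 22 mm tall, with a plain neck 22 mm diameter above it up to 52 mm; about 0.3 kg; origin at the centre of its underside, z up
- stub2: loose copper round electrode standing upright: foot 40 mm diameter, 22 mm tall, with a plain neck 22 mm diameter above it up to 52 mm; about 0.3 kg; origin at the centre of its underside, z up
- bin_fin: fixed blue open bin, outside 180 (its x) x 160 (its y) mm, walls 4 mm, floor 4 mm thick; walls 60 mm tall, but 36 mm at its -x side and along the first 50 mm of the sides; origin at the centre of its underside. Behind its +x wall is a 30 mm tall ledge (to x = +140 mm) carrying a fixed, glued-down sample of the finned electrode (top at 62 mm)
- bin_stub: fixed blue open bin, outside 180 (its x) x 160 (its y) mm, walls 4 mm, floor 4 mm thick; walls 60 mm tall, but 36 mm at its -x side and along the first 50 mm of the sides; origin at the centre of its underside. Behind its +x wall is a 30 mm tall ledge (to x = +140 mm) carrying a fixed, glued-down sample of the round stepped electrode (top at 82 mm)
- lamp_dial (a joint): angle of the dimmer knob, rad, growing clockwise seen from above; range 0 to 2.6; the pointer meets the white line at 1.40; it stays where it is left
- dial_grip (a point): on the vertical axis of the knob, 48 mm above the bench, half way up its grip bar. The bar is 52 mm long (this point's x, towards the pointer), 16 mm wide (y), from 37 to 59 mm above the bench; under it a round skirt of radius 36 mm, top at 37 mm. The black box under it is 100 x 100 x 32 mm
- dial_pointer (a point): outer end of the white pointer on the knob's skirt, 36 mm from the knob's axis, 37 mm above the bench
- dial_mark (a point): middle of the white line on top of the dimmer box, 43.5 mm from the knob's axis, 32 mm above the bench
- blank: loose plain copper block without fins, 64 x 36 x 20 mm, a bystander; origin at the centre of its underside
- vblock: loose steel V-block, 40 x 36 x 32 mm, a bystander; origin at the centre of its underside
- glue: loose white glue bottle, 28 mm diameter, 75 mm tall, a bystander; origin at the centre of its underside
- jar: loose amber jar, 50 mm diameter, 55 mm tall, a bystander; origin at the centre of its underside
- collar: loose steel collar lying flat, 44 mm diameter, 14 mm tall, a bystander; origin at the centre of its underside
- screwdriver: loose screwdriver lying flat, 160 mm long along its x, a bystander
- pen: loose red marking pen lying flat, 140 mm long along its x, 10 mm thick, a bystander
There are look-alikes about, which are no part of the job. What is shaped like the stub2 but purple or yellow is not meant. Leave any turquoise look-alike of the part that bears lamp_dial alone.

How it is judged:
By the outcome, as a careful person would: the job done as asked, in the order asked, and still so for the second after the job is handed in, with the robot touching nothing.
It also fails if it takes over 72 s, if anything falls off the work surface, if the arm or the gripper's body presses on something with over 40 N, if the wrist force passes 120 N, or if a joint passes its speed limit or range.

## Working session

There is one attempt and no reset: what is moved stays moved. The work goes in short steps, Python scripts to look and compute and a tool call to move; the robot and the scene stay as the last step left them, time stands still between calls to the robot, and variables do not carry over. Pictures are saved under pics/ and viewed, about 8 in all and at most 12, crops included, and the job is handed in when it is done.

Besides the shell and the picture viewer there is one more tool, called after "Request:" by a JSON object that holds its "name" and its "arguments", one argument or row to a line. play_rows: Moves the arm, as the interface text tells. Its arguments: {"type":"object","properties":{"travel":{"type":"array","items":{"type":"array","items":{"type":"number"}}},"rotation":{"type":"array","items":{"type":"array","items":{"type":"number"}}},"grip":{"type":"array","items":{"type":"number"}}},"required":["travel","rotation","grip"]}

```bash
mkdir -p pics; ls; python3 - <<'E'
from bench import arm, optics
import cv2,numpy as np
s=arm.read_state(); print({k:np.round(v,3).tolist() for k,v in s.items()}, arm.grip_depth)
for n in("scene","top"):
    d=optics.get_image(n); cv2.imwrite(f"pics/{n}0.png",d["image"]); np.savez(f"{n}0.npz",**d)
    print(n,d["camera_matrix"].round(1).tolist(),(-d["R"].T@d["t"]).round(0),d["R"].round(2).tolist())
E
```

```text
pics
{'clock': 0.0, 'joints': [-0.993, 0.386, 0.007, -0.001, -1.194, -0.259], 'joint_vel': [-0.0, 0.002, 0.001, -0.0, -0.001, 0.001], 'joint_efforts': [-0.0, -39.229, 18.84, 4.186, -0.005, 0.0], 'position': [195.703, -592.954, 230.233], 'ee_rot': [-0.159, 0.987, 0.001, -0.0], 'contact_force': [-0.339, -0.364, -0.096], 'wrist_torque': [-0.01, -0.008, 0.01], 'gripper_width': 85.488} 18.700000000000003
scene [[506.2, 0.0, 277.1], [0.0, 506.2, 211.4], [0.0, 0.0, 1.0]] [1060. -320.  941.] [[0.53, 0.85, 0.0], [0.69, -0.43, -0.58], [-0.49, 0.31, -0.82]]
top [[454.3, 0.0, 280.8], [0.0, 454.3, 210.0], [0.0, 0.0, 1.0]] [ 450.   10. 1064.] [[-0.02, -1.0, 0.0], [-0.99, 0.02, -0.11], [0.11, -0.01, -0.99]]
```

```bash
python3 - <<'E'
import cv2
for n in("scene","top"):
    cv2.imwrite(f"pics/{n}0b.png",cv2.resize(cv2.imread(f"pics/{n}0.png"),(800,600),interpolation=cv2.INTER_CUBIC))
E
```

```text
(no output)
```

View pics/top0b.png

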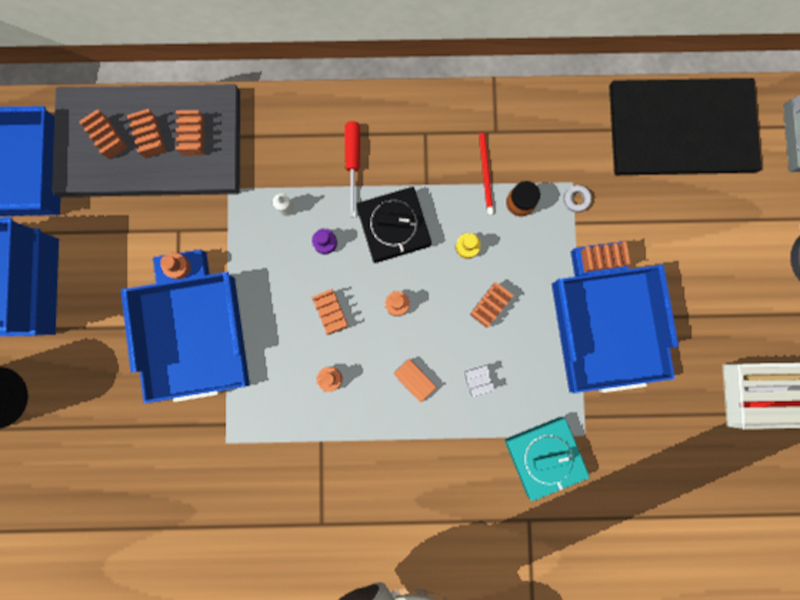

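View pics/scene0b.png

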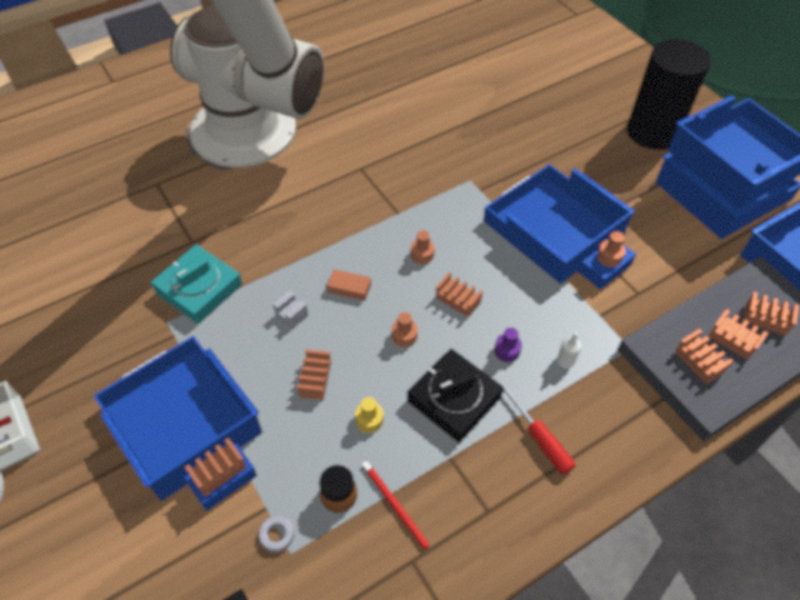

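The top view has +x up and +y left. The black dial is at about (395,222). The fins are at (330,311) and (492,303), and the stubs at (397,303) and (330,378). The blank is at (415,379). The stub bin is on the left and the fin bin on the right. Next I'll measure these positions and crop in on the dial.

```bash
cat > h.py <<'E'
import cv2,numpy as np
def cloud(d):
    K,R,t,z=d["camera_matrix"],d["R"],d["t"],d["depth"].astype(float)
    v,u=np.mgrid[:z.shape[0],:z.shape[1]]
    c=np.stack([(u-K[0,2])/K[0,0]*z,(v-K[1,2])/K[1,1]*z,z],-1)
    W=(c-t)@R; W[z==0]=np.nan
    return W
def ray(d,u,v,h):
    K,R,t=d["camera_matrix"],d["R"],d["t"]
    r=R.T@np.array([(u-K[0,2])/K[0,0],(v-K[1,2])/K[1,1],1]); o=-R.T@t
    return o+r*(h-o[2])/r[2]
def copper(im):
    h=cv2.cvtColor(im,cv2.COLOR_BGR2HSV); return cv2.inRange(h,(3,100,110),(14,200,255))
def blobs(d,lo=60):
    n,L,st,ce=cv2.connectedComponentsWithStats(cv2.morphologyEx(copper(d["image"]),cv2.MORPH_CLOSE,np.ones((3,3))))
    return [(L==i) for i in range(1,n) if st[i,4]>lo]
E
python3 - <<'E'
from h import *
for n in("top","scene"):
    d=dict(np.load(n+"0.npz")); W=cloud(d)
    print(n,"mat z",np.nanmedian(W[(100 if n=="top" else 260):][:5,:,2]))
    for m in blobs(d):
        P=W[m]; P=P[~np.isnan(P[:,0])]
        c=np.median(P,0)
        if abs(c[1])>450 or c[0]>750 or c[0]<200: continue
        top=P[P[:,2]>P[:,2].max()-8]
        r=cv2.minAreaRect(P[P[:,2]>10][:,:2].astype(np.float32))
        print(m.sum(),np.argwhere(m).mean(0)[::-1].round(),c.round(),"zmax",np.percentile(P[:,2],95).round(1),"top",top.mean(0).round(1),"rect",np.round(r[0],1),np.round(r[1],1),round(r[2],1))
d=dict(np.load("top0.npz"))
c=d["image"][125:190,240:310]; cv2.imwrite("pics/dial.png",cv2.resize(c,None,fx=8,fy=8,interpolation=cv2.INTER_CUBIC))
# blue bins: points of walls
W=cloud(d);h=cv2.cvtColor(d["image"],cv2.COLOR_BGR2HSV);b=cv2.inRange(h,(105,150,60),(125,255,255))>0
for s,(y0,y1) in (("L",(200,480)),("R",(-480,-150))):
    for z0,z1 in ((50,70),(30,42),(-3,10)):
        m=b&(W[...,2]>z0)&(W[...,2]<z1)&(W[...,1]>y0)&(W[...,1]<y1)
        P=W[m][:,:2].astype(np.float32)
        if len(P)>5:
            r=cv2.minAreaRect(P); print(s,z0,len(P),np.round(r,1) if 0 else r)
k=(d["image"].max(2)<50)&(W[...,2]>25)&(W[...,2]<40)&(abs(W[...,1])<100)&(W[...,0]>400)&(W[...,0]<700)
print("box",cv2.minAreaRect(W[k][:,:2].astype(np.float32)))
E
```

```text
top mat z 3.5173739114739466
77 [359. 144.] [ 710. -181.   24.] zmax 29.7 top [ 732.7 -177.5   44.9] rect [ 713.8 -186.1] [42.9 16.7] 40.4
179 [116. 142.] [735. 395.  -1.] zmax 1.7 top [734.1 394.   -0.8] rect [0. 0.] [0. 0.] 0.0
176 [145. 141.] [733. 325.  -1.] zmax 2.6 top [ 7.346e+02  3.255e+02 -6.000e-01] rect [0. 0.] [0. 0.] 0.0
691 [428. 178.] [ 625. -331.   49.] zmax 62.2 top [ 622.2 -320.7   60.7] rect [ 625.4 -321.6] [41.6 69.4] 7.5
233 [121. 185.] [619. 358.  52.] zmax 83.0 top [621.2 360.5  81. ] rect [620.  358.5] [33.5 37.9] 67.6
120 [152. 182.] [638. 307.  -1.] zmax 2.4 top [ 6.357e+02  3.067e+02 -3.000e-01] rect [0. 0.] [0. 0.] 0.0
454 [344. 213.] [ 551. -141.   21.] zmax 32.6 top [ 552.  -140.7   31. ] rect [ 551.6 -141.2] [34.5 63.9] 50.5
444 [231. 218.] [545. 119.  20.] zmax 33.3 top [544.9 118.9  31.4] rect [545.5 119.9] [62.8 35.8] 21.1
224 [278. 212.] [554.  10.  22.] zmax 53.0 top [557.8  11.4  51.1] rect [556.6  11.1] [34.7 37. ] 88.8
419 [290. 266.] [432. -15.  19.] zmax 22.4 top [432.7 -14.9  19.7] rect [432.4 -15.2] [61.4 34.7] 42.4
232 [230. 265.] [437. 119
[... 1399 characters left out ...]
538024902344, 168.7900390625), 8.46235466003418)
L 30 525 ((530.1637573242188, 347.4120788574219), (225.96469116210938, 160.1985626220703), 8.30671215057373)
L -3 4590 ((528.08203125, 346.841796875), (222.91763305664062, 158.3040313720703), 8.3754243850708)
R 50 668 ((532.6288452148438, -331.3390808105469), (130.11105346679688, 170.1671905517578), 6.695381164550781)
R 30 466 ((529.9138793945312, -331.3682861328125), (224.93272399902344, 161.51162719726562), 6.6425065994262695)
R -3 4464 ((530.372802734375, -346.93939208984375), (227.81668090820312, 190.86831665039062), 6.529087543487549)
box ((675.2889404296875, 10.319652557373047), (74.99349975585938, 97.79344940185547), 15.329089164733887)
```

View pics/dial.png

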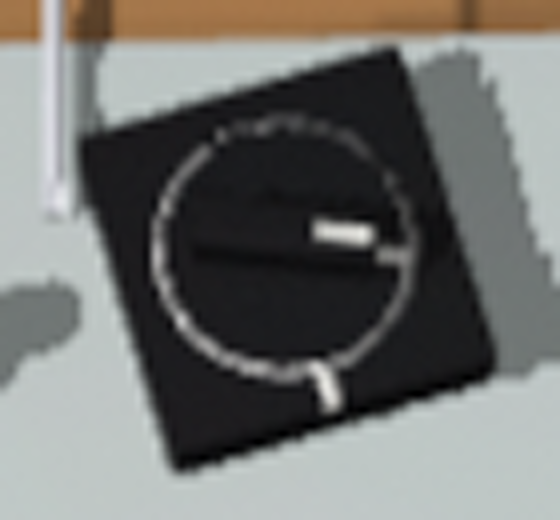

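The pointer end is at about crop (395,255) and the white line at about (328,388). The turn needed is roughly 75° clockwise. I'll work this out in both views.

```bash
python3 - <<'E'
from h import *
def ang(a):return np.degrees(np.arctan2(a[1],a[0])).round(1)
for n,(u0,u1,v0,v1) in (("top",(240,310,125,190)),("scene",(280,360,240,315))):
    d=dict(np.load(n+"0.npz")); im=d["image"]; 
    sub=im[v0:v1,u0:u1]
    # black box region (z 32): convex hull of dark pixels
    k=(sub.max(2)<70).astype(np.uint8); nn,L,st,_=cv2.connectedComponentsWithStats(k); i=1+st[1:,4].argmax()
    H=cv2.convexHull(np.argwhere(L==i)[:,::-1].astype(np.int32)); q=np.zeros(k.shape,np.uint8); cv2.fillConvexPoly(q,H,1)
    P=np.array([ray(d,u+u0,v+v0,32) for v,u in np.argwhere(q)]); print(n,"box hull @32",cv2.minAreaRect(P[:,:2].astype(np.float32)))
    w=((sub.min(2)>150)&(cv2.erode(q,np.ones((5,5)))>0)).astype(np.uint8)
    nn,L,st,ce=cv2.connectedComponentsWithStats(w,connectivity=8)
    for j in range(1,nn):
        if st[j,4]>=3:
            c=ce[j]+[u0,v0]; print(st[j],c.round(1),[ray(d,*c,h)[:2].round(1).tolist() for h in(32,37,59)])
    W=cloud(d); S=W[v0:v1,u0:u1]; b=(q>0)&(S[...,2]>52); 
    print("bar top",b.sum(),cv2.minAreaRect(S[b][:,:2].astype(np.float32)),S[b].mean(0))
d=dict(np.load("scene0.npz"))
cv2.imwrite("pics/dial2.png",cv2.resize(d["image"][240:315,280:360],None,fx=7,fy=7,interpolation=cv2.INTER_CUBIC))
E
```

```text
top box hull @32 ((683.7266845703125, 13.348491668701172), (104.63330078125, 100.95802307128906), 15.788135528564453)
[40 28  6  2 12] [282.5 153.5] [[691.0, -3.2], [689.9, -3.1], [684.7, -2.8]]
[39 45  3  6 10] [280.2 172.5] [[646.5, 3.1], [645.6, 3.1], [641.4, 3.2]]
bar top 163 ((687.4312133789062, 14.217586517333984), (50.91036605834961, 16.23879051208496), 82.5663070678711) [687.01048518  13.98454757  57.6742526 ]
scene box hull @32 ((696.1707763671875, 7.9369659423828125), (101.36992645263672, 109.66352081298828), 16.049400329589844)
[30 27  5  3  9] [312.2 268.1] [[675.6, 7.5], [677.7, 5.7], [687.0, -2.3]]
bar top 213 ((690.9656372070312, 13.202295303344727), (52.416133880615234, 17.268714904785156), 81.50069427490234) [691.53139454  12.32864906  58.49492777]
```

View pics/dial2.png

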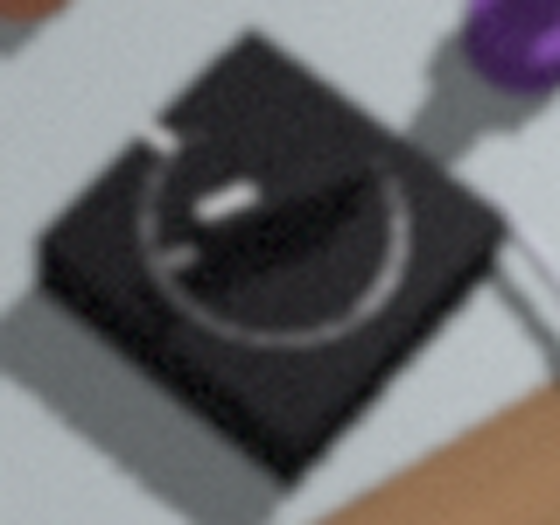

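```bash
cat > to.py <<'E'
import sys,numpy as np
from bench import arm
from scipy.spatial.transform import Rotation as R
def go(x,y,z,yaw):
    s=arm.read_state(); A=R.from_quat(s["ee_rot"]); p=np.array(s["position"])
    B=R.from_matrix(np.array([[np.cos(yaw),np.sin(yaw),0],[np.sin(yaw),-np.cos(yaw),0],[0,0,-1]]))
    d=A.inv().apply(np.array([x,y,z])-p)
    xa=A.as_matrix()[:,0]
    print("t",round(s["clock"],2),"pos",p.round(1),"yaw",np.degrees(np.arctan2(xa[1],xa[0])).round(1),"F",np.round(s["contact_force"],1),"w",round(s["gripper_width"],1),"j",np.round(s["joints"],2))
    print("tool delta mm",d.round(1),"rot",(A.inv()*B).as_rotvec().round(3))
if __name__=="__main__":
    a=[float(v) for v in sys.argv[1:]]; go(*a[:3],np.radians(a[3]))
E
```

Request:
{"name": "play_rows", "arguments": {
  "travel": [
    [-0.0275,0.0175,0.004],
    [-0.0275,0.0175,0.004],
    [-0.0275,0.0175,0.004],
    [-0.0275,0.0175,0.004],
    [-0.0275,0.0175,0.004],
    [-0.0275,0.0175,0.004],
    [-0.0275,0.0175,0.004],
    [-0.0275,0.0175,0.004],
    [-0.0275,0.0175,0.004],
    [-0.0275,0.0175,0.004],
    [-0.0275,0.0175,0.004],
    [-0.0275,0.0175,0.004]
  ],
  "rotation": [
    [0,0,0],
    [0,0,0],
    [0,0,0],
    [0,0,0],
    [0,0,0],
    [0,0,0],
    [0,0,0],
    [0,0,0],
    [0,0,0],
    [0,0,0],
    [0,0,0],
    [0,0,0]
  ],
  "grip": [1,1,1,1,1,1,1,1,1,1,1,1]
}}

```text
clock: 1.1
position: [444.0, -289.1, 182.9]
ee_rot: [-0.159, 0.987, 0.0, -0.0]
contact_force: [0.3, -1.0, 0.1]
gripper_width: 85.5
```

Request:
{"name": "play_rows", "arguments": {
  "travel": [
    [-0.0275,0.0175,0.004],
    [-0.0275,0.0175,0.004],
    [-0.0275,0.0175,0.004],
    [-0.0275,0.0175,0.004],
    [-0.0275,0.0175,0.004],
    [-0.0275,0.0175,0.004],
    [-0.0275,0.0175,0.004],
    [-0.0275,0.0175,0.004],
    [-0.0275,0.0175,0.004],
    [-0.0275,0.0175,0.004],
    [-0.0275,0.0175,0.004],
    [-0.0275,0.0175,0.004]
  ],
  "rotation": [
    [0,0,0],
    [0,0,0],
    [0,0,0],
    [0,0,0],
    [0,0,0],
    [0,0,0],
    [0,0,0],
    [0,0,0],
    [0,0,0],
    [0,0,0],
    [0,0,0],
    [0,0,0]
  ],
  "grip": [0.6,0.6,0.6,0.6,0.6,0.6,0.6,0.6,0.6,0.6,0.6,0.6]
}}

```text
clock: 2.1
position: [691.4, 13.6, 134.4]
ee_rot: [-0.159, 0.987, 0.0, -0.001]
contact_force: [-0.1, -1.6, -0.8]
gripper_width: 51.2
```

```bash
python3 to.py 689 13.5 41 -98
```

```text
t 2.1 pos [691.4  13.6 134.4] yaw -161.7 F [-0.1 -1.6 -0.8] w 51.2 j [ 0.25  0.57  0.06 -0.   -1.07 -1.5 ]
tool delta mm [ 2.2  0.6 93.4] rot [ 1.000e-03 -1.000e-03 -1.112e+00]
```

Request:
{"name": "play_rows", "arguments": {
  "travel": [
    [0.002,0.0006,0.004],
    [0,0,0.005],
    [0,0,0.005],
    [0,0,0.005],
    [0,0,0.005],
    [0,0,0.005],
    [0,0,0.005],
    [0,0,0.005],
    [0,0,0.005],
    [0,0,0.0],
    [0,0,0]
  ],
  "rotation": [
    [0,0,-0.1235],
    [0,0,-0.1235],
    [0,0,-0.1235],
    [0,0,-0.1235],
    [0,0,-0.1235],
    [0,0,-0.1235],
    [0,0,-0.1235],
    [0,0,-0.1235],
    [0,0,-0.1235],
    [0,0,0],
    [0,0,0]
  ],
  "grip": [0.6,0.6,0.6,0.6,0.6,0.6,0.6,0.6,0.6,0.6,0.6]
}}

```text
clock: 3.02
position: [688.5, 12.1, 90.6]
ee_rot: [-0.655, 0.756, 0.0, -0.001]
contact_force: [-0.1, -0.1, -0.3]
gripper_width: 51.3
```

```bash
cat > look.py <<'E'
import sys
from h import *
from bench import optics
def snap(n,name=None,xyz=None,half=60,f=5):
    d=optics.get_image(n); np.savez(f"{n}_last.npz",**d)
    if name:
        c=d["R"]@np.array(xyz)+d["t"]; u,v=(d["camera_matrix"]@c)[:2]/c[2]
        u,v=int(u),int(v); u0,v0=max(u-half,0),max(v-half,0)
        cv2.imwrite(f"pics/{name}.png",cv2.resize(d["image"][v0:v+half,u0:u+half],None,fx=f,fy=f,interpolation=cv2.INTER_CUBIC)); print("crop origin",u0,v0)
    return d
E
python3 to.py 689 13.5 41 -98; python3 -c "
from look import *
a=snap('scene','d3s',(689,13,60),50,8)['image'];b=snap('top','d3t',(689,13,60),50,8)
x=[cv2.resize(cv2.imread(f'pics/d3{k}.png'),(400,400)) for k in 'st'];cv2.imwrite('pics/d3.png',np.hstack(x))"
```

```text
t 3.02 pos [688.5  12.1  90.6] yaw -98.2 F [-0.1 -0.1 -0.3] w 51.3 j [ 0.25  0.61  0.01 -0.   -0.98 -0.4 ]
tool delta mm [-1.5 -0.4 49.6] rot [ 0.002 -0.001 -0.004]
crop origin 269 215
crop origin 225 101
```

View pics/d3.png

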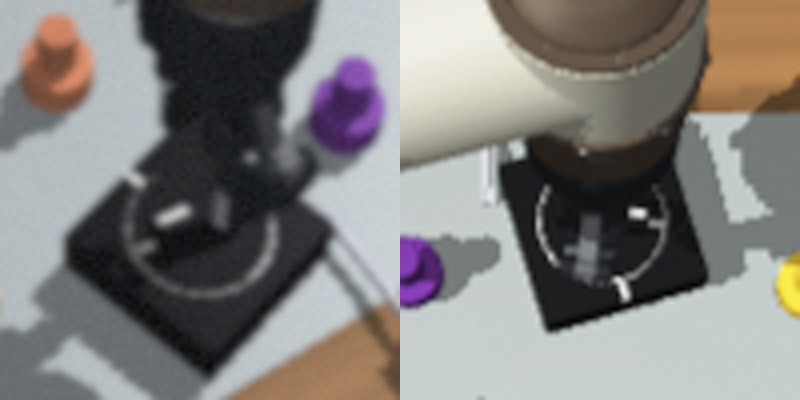

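The gripper is over the bar and the purple stub is well clear. I'll descend, close, and turn the knob.

Request:
{"name": "play_rows", "arguments": {
  "travel": [
    [-0.001,0,0.015],
    [0,0,0.015],
    [0,0,0.0125],
    [0,0,0.005],
    [0,0,0],
    [0,0,0],
    [0,0,0],
    [0,0,0],
    [0,0,0],
    [0,0,0]
  ],
  "rotation": [
    [0,0,0],
    [0,0,0],
    [0,0,0],
    [0,0,0],
    [0,0,0],
    [0,0,0],
    [0,0,0],
    [0,0,0],
    [0,0,0],
    [0,0,0]
  ],
  "grip": [0.6,0.6,0.6,0.6,0.0,0,0,0,0,0]
}}

```text
clock: 3.95
position: [689.2, 13.3, 45.0]
ee_rot: [-0.656, 0.755, -0.0, 0.0]
contact_force: [-3.3, 0.9, 4.8]
gripper_width: 14.4
```

```bash
python3 to.py 689 13.5 41 -164.5
```

```text
t 3.95 pos [689.2  13.3  45. ] yaw -98.0 F [-3.3  0.9  4.8] w 14.4 j [ 0.25  0.65 -0.03  0.   -0.89 -0.39]
tool delta mm [-0.2  0.2  4. ] rot [-0.00e+00  1.00e-03  1.16e+00]
```

Request:
{"name": "play_rows", "arguments": {
  "travel": [
    [0,0,0],
    [0,0,0],
    [0,0,0],
    [0,0,0],
    [0,0,0],
    [0,0,0],
    [0,0,0],
    [0,0,0],
    [0,0,0],
    [0,0,0],
    [0,0,0],
    [0,0,0]
  ],
  "rotation": [
    [0,0,0.116],
    [0,0,0.116],
    [0,0,0.116],
    [0,0,0.116],
    [0,0,0.116],
    [0,0,0.116],
    [0,0,0.116],
    [0,0,0.116],
    [0,0,0.116],
    [0,0,0.116],
    [0,0,0],
    [0,0,0]
  ],
  "grip": [0,0,0,0,0,0,0,0,0,0,0,0]
}}

```text
clock: 4.95
position: [689.3, 13.1, 45.0]
ee_rot: [-0.136, 0.991, -0.0, 0.0]
contact_force: [-2.5, 0.3, 5.9]
gripper_width: 13.9
```

```bash
python3 to.py 689 13.5 41 -164.5
```

```text
t 4.95 pos [689.3  13.1  45. ] yaw -164.3 F [-2.5  0.3  5.9] w 13.9 j [ 0.25  0.65 -0.03  0.   -0.89 -1.55]
tool delta mm [0.2 0.5 4. ] rot [-0.     0.001  0.003]
```

Request:
{"name": "play_rows", "arguments": {
  "travel": [
    [0,0,0],
    [0,0,0],
    [0,0,-0.025],
    [0,0,-0.035],
    [0.026,0.021,-0.035],
    [0.026,0.021,0],
    [0.026,0.021,0],
    [0.026,0.021,0],
    [0.026,0.021,0],
    [0.026,0.021,0],
    [0.026,0.021,0],
    [0.026,0.021,0]
  ],
  "rotation": [
    [0,0,0],
    [0,0,0],
    [0,0,0],
    [0,0,0],
    [0,0,0],
    [0,0,0],
    [0,0,0],
    [0,0,0],
    [0,0,0],
    [0,0,0],
    [0,0,0],
    [0,0,0]
  ],
  "grip": [0.5,0.5,0.5,0.7,0.7,0.7,0.7,0.7,0.7,0.7,0.7,0.7]
}}

```text
clock: 5.95
position: [446.9, 118.1, 133.8]
ee_rot: [-0.135, 0.991, 0.0, 0.001]
contact_force: [-0.9, 0.4, 0.3]
gripper_width: 59.9
```

```bash
python3 to.py 440 121 90 -81.6; python3 -c "
from look import *
a=snap('scene','d4s',(689,13,40),30,8);b=snap('top','d4t',(689,13,40),30,8)
x=[cv2.resize(cv2.imread(f'pics/d4{k}.png'),(400,400)) for k in 'st'];cv2.imwrite('pics/d4.png',np.hstack(x))
W=cloud(b);S=W[120:190,240:310];m=(S[...,2]>52)&(S[...,2]<64)&(b['image'][120:190,240:310].max(2)<80);print(cv2.minAreaRect(S[m][:,:2].astype(np.float32)),m.sum())
W=cloud(a);S=W[240:315,280:360];m=(S[...,2]>52)&(S[...,2]<64)&(a['image'][240:315,280:360].max(2)<80);print(cv2.minAreaRect(S[m][:,:2].astype(np.float32)),m.sum())"
```

```text
t 5.95 pos [446.9 118.1 133.8] yaw -164.4 F [-0.9  0.4  0.3] w 59.9 j [ 0.61  0.21 -0.52  0.   -0.84 -1.91]
tool delta mm [ 6.   4.6 43.8] rot [-0.000e+00  1.000e-03 -1.446e+00]
crop origin 288 239
crop origin 245 123
((687.6118774414062, 14.543176651000977), (51.19769287109375, 15.922298431396484), 15.899818420410156) 139
((691.111572265625, 14.262752532958984), (49.85455322265625, 17.669231414794922), 13.812257766723633) 175
```

View pics/d4.png

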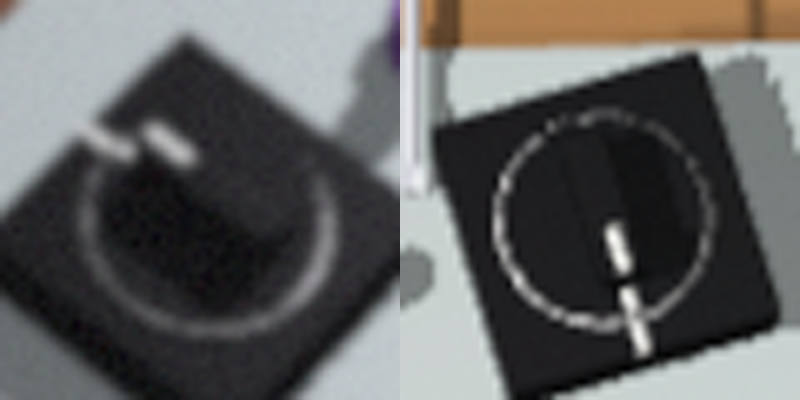

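The dial's pointer lines up with the white line in both views, with bar and line both at about 15.5°. Now I'll pick the first stub.

Request:
{"name": "play_rows", "arguments": {
  "travel": [
    [0.006,0.0046,0.004],
    [0,0,0.009],
    [0,0,0.009],
    [0,0,0.009],
    [0,0,0.009],
    [0,0,0.009],
    [0,0,0.009],
    [0,0,0.009],
    [0,0,0.009],
    [0,0,0.009],
    [0,0,0.009],
    [0,0,0.004]
  ],
  "rotation": [
    [0,0,-0.1205],
    [0,0,-0.1205],
    [0,0,-0.1205],
    [0,0,-0.1205],
    [0,0,-0.1205],
    [0,0,-0.1205],
    [0,0,-0.1205],
    [0,0,-0.1205],
    [0,0,-0.1205],
    [0,0,-0.1205],
    [0,0,-0.1205],
    [0,0,-0.1205]
  ],
  "grip": [0.7,0.7,0.7,0.7,0.7,0.7,0.7,0.7,0.7,0.7,0.7,0.7]
}}

```text
clock: 7.05
position: [441.4, 120.4, 34.8]
ee_rot: [0.759, -0.651, -0.0, 0.0]
contact_force: [-0.0, -0.4, -0.3]
gripper_width: 59.6
```

```bash
python3 to.py 440 121 28 -81.6
```

```text
t 7.05 pos [441.4 120.4  34.8] yaw -81.3 F [-0.  -0.4 -0.3] w 59.6 j [ 0.62  0.37 -0.64  0.   -0.57 -0.47]
tool delta mm [-0.8  1.3  6.8] rot [ 0.    -0.     0.006]
```

Request:
{"name": "play_rows", "arguments": {
  "travel": [
    [-0.001,0.001,0.006],
    [0,0,0],
    [0,0,0],
    [0,0,0],
    [0,0,0],
    [0,0,0],
    [0,0,0],
    [0,0,-0.01],
    [0,0,-0.025],
    [0,0,-0.03],
    [0,0,-0.02]
  ],
  "rotation": [
    [0,0,0],
    [0,0,0],
    [0,0,0],
    [0,0,0],
    [0,0,0],
    [0,0,0],
    [0,0,0],
    [0,0,0],
    [0,0,0],
    [0,0,0],
    [0,0,0]
  ],
  "grip": [0.7,0,0,0,0,0,0,0,0,0,0]
}}

```text
clock: 7.97
position: [440.2, 121.5, 116.7]
ee_rot: [0.757, -0.654, 0.0, -0.001]
contact_force: [0.2, -0.3, -2.7]
gripper_width: 20.1
```

```bash
python3 to.py 492 376 45 -81.6
```

```text
t 7.97 pos [440.2 121.5 116.7] yaw -81.7 F [ 0.2 -0.3 -2.7] w 20.1 j [ 0.63  0.23 -0.55  0.   -0.79 -0.48]
tool delta mm [-244.3  -88.    72. ] rot [-0.002  0.001 -0.001]
```

Request:
{"name": "play_rows", "arguments": {
  "travel": [
    [-0.0305,-0.011,0],
    [-0.0305,-0.011,0],
    [-0.0305,-0.011,0],
    [-0.0305,-0.011,0],
    [-0.0305,-0.011,0],
    [-0.0305,-0.011,0],
    [-0.0305,-0.011,0],
    [-0.0305,-0.011,0.005],
    [0,0,0.02],
    [0,0,0.02],
    [0,0,0.015],
    [0,0,0.01]
  ],
  "rotation": [
    [0,0,0],
    [0,0,0],
    [0,0,0],
    [0,0,0],
    [0,0,0],
    [0,0,0],
    [0,0,0],
    [0,0,0],
    [0,0,0],
    [0,0,0],
    [0,0,0],
    [0,0,0]
  ],
  "grip": [0,0,0,0,0,0,0,0,0,0,0,0]
}}

```text
clock: 8.97
position: [490.2, 374.5, 42.1]
ee_rot: [0.756, -0.654, -0.0, 0.002]
contact_force: [-0.0, -0.0, -2.6]
gripper_width: 19.8
```

```bash
python3 to.py 492 376 36 -81.6
```

```text
t 8.97 pos [490.2 374.5  42.1] yaw -81.7 F [-0.  -0.  -2.6] w 19.8 j [ 0.91  0.56 -0.23 -0.   -0.79 -0.77]
tool delta mm [-1.3 -2.   6.1] rot [ 0.004 -0.003 -0.002]
```

Next I'll lower slowly until it touches.

Request:
{"name": "play_rows", "arguments": {
  "travel": [
    [0,0,0.001],
    [0,0,0.001],
    [0,0,0.001],
    [0,0,0.001],
    [0,0,0]
  ],
  "rotation": [
    [0,0,0],
    [0,0,0],
    [0,0,0],
    [0,0,0],
    [0,0,0]
  ],
  "grip": [0,0,0,0,0]
}}

```text
clock: 9.38
position: [491.9, 375.9, 41.9]
ee_rot: [0.757, -0.654, -0.0, -0.001]
contact_force: [-0.2, 0.5, -3.1]
gripper_width: 19.9
```

Request:
{"name": "play_rows", "arguments": {
  "travel": [
    [0,0,0.001],
    [0,0,0.001],
    [0,0,0.001],
    [0,0,0.001],
    [0,0,0]
  ],
  "rotation": [
    [0,0,0],
    [0,0,0],
    [0,0,0],
    [0,0,0],
    [0,0,0]
  ],
  "grip": [0,0,0,0,0]
}}

```text
clock: 9.8
position: [491.4, 375.4, 36.7]
ee_rot: [0.757, -0.654, -0.0, 0.0]
contact_force: [0.5, 0.3, -2.6]
gripper_width: 19.9
```

Request:
{"name": "play_rows", "arguments": {
  "travel": [
    [0,0,0.001],
    [0,0,0.001],
    [0,0,0.0005],
    [0,0,0],
    [0,0,0]
  ],
  "rotation": [
    [0,0,0],
    [0,0,0],
    [0,0,0],
    [0,0,0],
    [0,0,0]
  ],
  "grip": [0,0,0,0,0]
}}

```text
clock: 10.22
position: [491.6, 375.5, 34.5]
ee_rot: [0.757, -0.654, 0.0, 0.0]
contact_force: [-0.3, -0.2, -2.1]
gripper_width: 19.8
```

Request:
{"name": "play_rows", "arguments": {
  "travel": [
    [0,0,0.001],
    [0,0,0],
    [0,0,0.001],
    [0,0,0],
    [0,0,0]
  ],
  "rotation": [
    [0,0,0],
    [0,0,0],
    [0,0,0],
    [0,0,0],
    [0,0,0]
  ],
  "grip": [0,0,0,0,0]
}}

```text
clock: 10.63
position: [491.6, 375.7, 34.3]
ee_rot: [0.757, -0.654, 0.0, -0.0]
contact_force: [-4.4, -2.6, 8.1]
gripper_width: 19.9
```

Request:
{"name": "play_rows", "arguments": {
  "travel": [
    [0,0,0],
    [0,0,0],
    [0,0,0],
    [0,0,-0.02],
    [0,0,-0.03],
    [0,0,-0.03],
    [0.02,0,-0.02],
    [0.035,-0.002,0],
    [0.035,-0.002,0],
    [0.035,-0.002,0],
    [0.035,-0.002,0],
    [0.035,-0.002,0]
  ],
  "rotation": [
    [0,0,0],
    [0,0,0],
    [0,0,0],
    [0,0,0],
    [0,0,0],
    [0,0,0],
    [0,0,0],
    [0,0,0],
    [0,0,0],
    [0,0,0],
    [0,0,0],
    [0,0,0]
  ],
  "grip": [0.5,0.5,0.5,0.5,0.5,0.5,0.6,0.6,0.6,0.6,0.6,0.6]
}}

```text
clock: 11.63
position: [530.0, 182.6, 132.4]
ee_rot: [0.757, -0.654, 0.0, -0.0]
contact_force: [-0.3, 0.1, 0.3]
gripper_width: 51.2
```

```bash
python3 to.py 560 10 29 -81.6
```

```text
t 11.63 pos [530.  182.6 132.4] yaw -81.6 F [-0.3  0.1  0.3] w 51.2 j [ 0.62  0.37 -0.29  0.   -0.91 -0.48]
tool delta mm [175.1  -4.5 103.4] rot [-0.001  0.    -0.001]
```

Request:
{"name": "play_rows", "arguments": {
  "travel": [
    [0.0292,-0.0008,0],
    [0.0292,-0.0008,0],
    [0.0292,-0.0008,0],
    [0.0292,-0.0008,0],
    [0.0292,-0.0008,0],
    [0.0292,-0.0005,0.005],
    [0,0,0.02],
    [0,0,0.02],
    [0,0,0.02],
    [0,0,0.02],
    [0,0,0.01],
    [0,0,0]
  ],
  "rotation": [
    [0,0,0],
    [0,0,0],
    [0,0,0],
    [0,0,0],
    [0,0,0],
    [0,0,0],
    [0,0,0],
    [0,0,0],
    [0,0,0],
    [0,0,0],
    [0,0,0],
    [0,0,0]
  ],
  "grip": [0.6,0.6,0.6,0.6,0.6,0.6,0.6,0.6,0.6,0.6,0.6,0.6]
}}

```text
clock: 12.63
position: [558.0, 10.8, 34.9]
ee_rot: [0.756, -0.654, -0.002, 0.002]
contact_force: [-0.4, -0.9, 0.3]
gripper_width: 51.2
```

```bash
python3 to.py 560 10 30 -81.6
```

```text
t 12.63 pos [558.   10.8  34.9] yaw -81.7 F [-0.4 -0.9  0.3] w 51.2 j [ 0.31  0.49 -0.39 -0.   -0.7  -0.16]
tool delta mm [ 1.1 -1.9  4.9] rot [ 0.005 -0.001 -0.002]
```

Request:
{"name": "play_rows", "arguments": {
  "travel": [
    [0.001,-0.001,0.005],
    [0,0,0],
    [0,0,0],
    [0,0,0],
    [0,0,0],
    [0,0,0],
    [0,0,0],
    [0,0,-0.01],
    [0,0,-0.025],
    [0,0,-0.03],
    [0,0,-0.02],
    [0,0,0]
  ],
  "rotation": [
    [0,0,0],
    [0,0,0],
    [0,0,0],
    [0,0,0],
    [0,0,0],
    [0,0,0],
    [0,0,0],
    [0,0,0],
    [0,0,0],
    [0,0,0],
    [0,0,0],
    [0,0,0]
  ],
  "grip": [0.6,0,0,0,0,0,0,0,0,0,0,0]
}}

```text
clock: 13.63
position: [564.1, 11.3, 122.4]
ee_rot: [0.757, -0.653, 0.003, -0.004]
contact_force: [0.2, 0.6, -2.5]
gripper_width: 19.6
```

```bash
python3 to.py 502 307 45 -81.6
```

```text
t 13.63 pos [564.1  11.3 122.4] yaw -81.6 F [ 0.2  0.6 -2.5] w 19.6 j [ 0.31  0.38 -0.3   0.   -0.88 -0.16]
tool delta mm [-301.6   19.1   77.4] rot [-0.011  0.001 -0.   ]
```

Request:
{"name": "play_rows", "arguments": {
  "travel": [
    [-0.03,0.0017,0],
    [-0.03,0.0017,0],
    [-0.03,0.0017,0],
    [-0.03,0.0017,0],
    [-0.03,0.0017,0],
    [-0.03,0.0017,0],
    [-0.03,0.0017,0],
    [-0.03,0.0017,0],
    [-0.03,0.0017,0],
    [-0.03,0.0017,0],
    [0,0,0],
    [0,0,0]
  ],
  "rotation": [
    [0,0,0],
    [0,0,0],
    [0,0,0],
    [0,0,0],
    [0,0,0],
    [0,0,0],
    [0,0,0],
    [0,0,0],
    [0,0,0],
    [0,0,0],
    [0,0,0],
    [0,0,0]
  ],
  "grip": [0,0,0,0,0,0,0,0,0,0,0,0]
}}

```text
clock: 14.63
position: [499.3, 306.0, 115.8]
ee_rot: [0.757, -0.653, -0.0, 0.001]
contact_force: [-0.5, -0.6, -3.5]
gripper_width: 19.6
```

```bash
python3 to.py 502 307 40 -81.6
```

```text
t 14.63 pos [499.3 306.  115.8] yaw -81.5 F [-0.5 -0.6 -3.5] w 19.6 j [ 0.83  0.43 -0.24 -0.   -0.9  -0.68]
tool delta mm [-0.6 -3.  75.8] rot [ 0.002 -0.001  0.001]
```

Request:
{"name": "play_rows", "arguments": {
  "travel": [
    [0,-0.001,0.01],
    [0,-0.001,0.02],
    [0,0,0.02],
    [0,0,0.015],
    [0,0,0.007],
    [0,0,0],
    [0,0,0],
    [0,0,0],
    [0,0,0]
  ],
  "rotation": [
    [0,0,0],
    [0,0,0],
    [0,0,0],
    [0,0,0],
    [0,0,0],
    [0,0,0],
    [0,0,0],
    [0,0,0],
    [0,0,0]
  ],
  "grip": [0,0,0,0,0,0,0,0,0]
}}

```text
clock: 15.38
position: [503.1, 305.5, 46.6]
ee_rot: [0.757, -0.654, 0.0, -0.001]
contact_force: [-0.0, 0.1, -4.3]
gripper_width: 19.7
```

Request:
{"name": "play_rows", "arguments": {
  "travel": [
    [0,0,0.002],
    [0,0,0.002],
    [0,0,0.002],
    [0,0,0.001],
    [0,0,0.001],
    [0,0,0],
    [0,0,0]
  ],
  "rotation": [
    [0,0,0],
    [0,0,0],
    [0,0,0],
    [0,0,0],
    [0,0,0],
    [0,0,0],
    [0,0,0]
  ],
  "grip": [0,0,0,0,0,0,0]
}}

```text
clock: 15.97
position: [502.3, 305.1, 37.6]
ee_rot: [0.757, -0.654, -0.0, 0.0]
contact_force: [-1.6, -0.9, -1.9]
gripper_width: 20.0
```

Request:
{"name": "play_rows", "arguments": {
  "travel": [
    [0,0,0.001],
    [0,0,0],
    [0,0,0.0005],
    [0,0,0]
  ],
  "rotation": [
    [0,0,0],
    [0,0,0],
    [0,0,0],
    [0,0,0]
  ],
  "grip": [0,0,0,0]
}}

```text
clock: 16.3
position: [502.3, 305.2, 37.4]
ee_rot: [0.757, -0.654, 0.0, -0.0]
contact_force: [-4.8, -0.9, 6.5]
gripper_width: 19.7
```

Request:
{"name": "play_rows", "arguments": {
  "travel": [
    [0,0,0],
    [0,0,0],
    [0,0,0],
    [0,0,-0.02],
    [0,0,-0.03],
    [0,0,-0.03],
    [0.032,-0.003,0],
    [0.032,-0.003,0],
    [0.032,-0.003,0],
    [0.032,-0.003,0],
    [0.032,-0.003,0],
    [0.031,-0.003,0]
  ],
  "rotation": [
    [0,0,0],
    [0,0,0],
    [0,0,0],
    [0,0,0],
    [0,0,0],
    [0,0,0],
    [0,0,0],
    [0,0,0],
    [0,0,0],
    [0,0,0],
    [0,0,0],
    [0,0,0]
  ],
  "grip": [0.5,0.5,0.5,0.5,0.5,0.5,0.75,0.75,0.75,0.75,0.75,0.75]
}}

```text
clock: 17.3
position: [548.4, 117.3, 116.1]
ee_rot: [0.757, -0.654, 0.0, -0.0]
contact_force: [-0.1, 0.8, -0.5]
gripper_width: 64.0
```

Request:
{"name": "play_rows", "arguments": {
  "travel": [
    [0,0,0.005],
    [0,0,0.005],
    [0,0,0.005],
    [0,0,0.005],
    [0,0,0.005],
    [0,0,0.005],
    [0,0,0.005],
    [0,0,0.005],
    [0,0,0.005],
    [0,0,0],
    [0,0,0],
    [0,0,0]
  ],
  "rotation": [
    [0,0,0.123],
    [0,0,0.123],
    [0,0,0.123],
    [0,0,0.123],
    [0,0,0.123],
    [0,0,0.123],
    [0,0,0.123],
    [0,0,0.123],
    [0,0,0.123],
    [0,0,0.123],
    [0,0,0.123],
    [0,0,0]
  ],
  "grip": [0.75,0.75,0.75,0.75,0.75,0.75,0.75,0.75,0.75,0.75,0.75,0.75]
}}

```text
clock: 18.3
position: [548.2, 118.8, 70.8]
ee_rot: [-0.18, 0.984, -0.0, 0.0]
contact_force: [-0.4, 0.3, 0.3]
gripper_width: 63.9
```

```bash
python3 to.py 548 118.7 9 -159.3; python3 -c "
from look import *
a=snap('scene','f1',(548,119,40),45,9)"
```

```text
t 18.3 pos [548.2 118.8  70.8] yaw -159.3 F [-0.4  0.3  0.3] w 63.9 j [ 0.5   0.44 -0.35  0.   -0.77 -1.71]
tool delta mm [ 0.3 -0.  61.8] rot [-0.  0.  0.]
crop origin 276 154
```

View pics/f1.png

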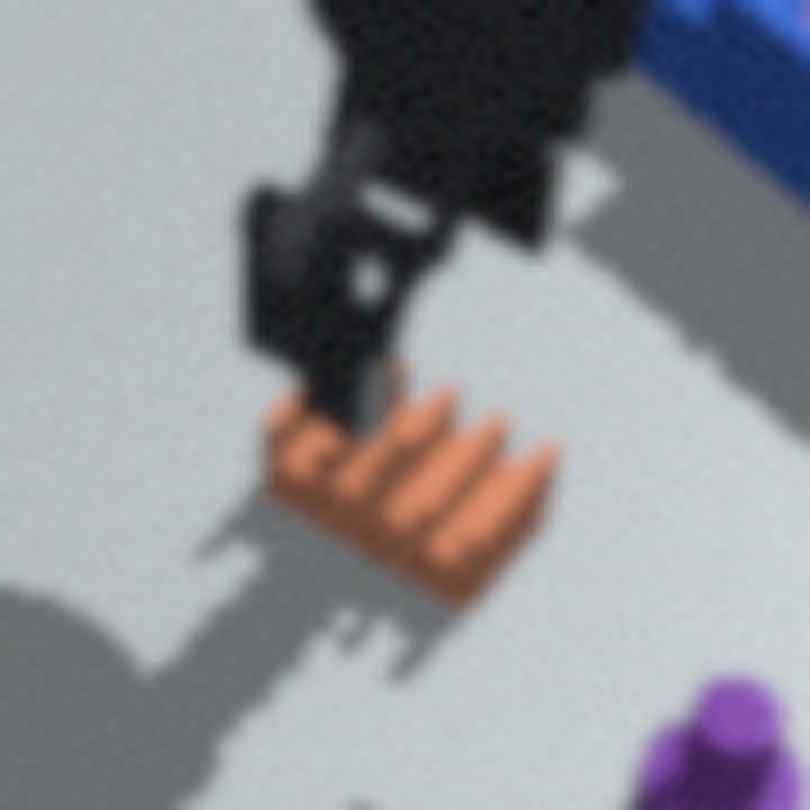

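The fingers straddle the fin block, centred along its x. Now I'll descend and grip.

Request:
{"name": "play_rows", "arguments": {
  "travel": [
    [0,0,0.015],
    [0,0,0.02],
    [0,0,0.015],
    [0,0,0.009],
    [0,0,0.001],
    [0,0,0],
    [0,0,0],
    [0,0,0],
    [0,0,0],
    [0,0,0],
    [0,0,0]
  ],
  "rotation": [
    [0,0,0],
    [0,0,0],
    [0,0,0],
    [0,0,0],
    [0,0,0],
    [0,0,0],
    [0,0,0],
    [0,0,0],
    [0,0,0],
    [0,0,0],
    [0,0,0]
  ],
  "grip": [0.75,0.75,0.75,0.75,0.75,0.75,0,0,0,0,0]
}}

```text
clock: 19.27
position: [548.7, 119.3, 12.3]
ee_rot: [-0.181, 0.983, 0.0, 0.001]
contact_force: [-0.6, 0.8, 5.6]
gripper_width: 34.3
```

```bash
python3 to.py 507 -335 100 -83.4
```

```text
t 19.27 pos [548.7 119.3  12.3] yaw -159.1 F [-0.6  0.8  5.6] w 34.3 j [ 0.5   0.53 -0.4   0.   -0.64 -1.71]
tool delta mm [ 200.5 -409.6  -88.2] rot [-0.002  0.002 -1.322]
```

Request:
{"name": "play_rows", "arguments": {
  "travel": [
    [0,0,-0.01],
    [0,0,-0.025],
    [0,0,-0.03],
    [0,0,-0.03],
    [0.0136,-0.035,0],
    [0.0136,-0.035,0],
    [0.0136,-0.035,0],
    [0.0136,-0.035,0],
    [0.0136,-0.035,0],
    [0.0136,-0.035,0],
    [0.0136,-0.035,0],
    [0.0136,-0.035,0]
  ],
  "rotation": [
    [0,0,0],
    [0,0,0],
    [0,0,0],
    [0,0,0],
    [0,0,0],
    [0,0,0],
    [0,0,0],
    [0,0,0],
    [0,0,0],
    [0,0,0],
    [0,0,0],
    [0,0,0]
  ],
  "grip": [0,0,0,0,0,0,0,0,0,0,0,0]
}}

```text
clock: 20.27
position: [544.2, -183.2, 105.4]
ee_rot: [-0.18, 0.984, 0.001, -0.001]
contact_force: [0.6, -0.5, -3.8]
gripper_width: 34.4
```

```bash
python3 to.py 544.7 -330.6 100 -83.4
```

```text
t 20.27 pos [ 544.2 -183.2  105.4] yaw -159.2 F [ 0.6 -0.5 -3.8] w 34.4 j [-0.04  0.42 -0.28 -0.   -0.87 -1.16]
tool delta mm [  51.8 -138.     5.2] rot [ 0.002 -0.    -1.323]
```

Request:
{"name": "play_rows", "arguments": {
  "travel": [
    [0.013,-0.0345,0],
    [0.013,-0.0345,0],
    [0.013,-0.0345,0],
    [0.013,-0.0345,0],
    [0,0,0],
    [0,0,0],
    [0,0,0],
    [0,0,0],
    [0,0,0],
    [0,0,0],
    [0,0,0],
    [0,0,0]
  ],
  "rotation": [
    [0,0,0],
    [0,0,0],
    [0,0,0],
    [0,0,0],
    [0,0,-0.12],
    [0,0,-0.12],
    [0,0,-0.12],
    [0,0,-0.12],
    [0,0,-0.12],
    [0,0,-0.12],
    [0,0,-0.12],
    [0,0,-0.12]
  ],
  "grip": [0,0,0,0,0,0,0,0,0,0,0,0]
}}

```text
clock: 21.27
position: [544.8, -328.6, 104.8]
ee_rot: [-0.616, 0.787, 0.002, -0.001]
contact_force: [-0.5, 0.1, -4.5]
gripper_width: 34.2
```

Request:
{"name": "play_rows", "arguments": {
  "travel": [
    [0,0,0],
    [0,0,0],
    [0,0,0],
    [0,0,0],
    [0,0,0.015],
    [0,0,0.02],
    [0,0,0.02],
    [0,0,0.015],
    [0,0,0.005],
    [0,0,0],
    [0,0,0]
  ],
  "rotation": [
    [0,0,-0.12],
    [0,0,-0.12],
    [0,0,-0.12],
    [0,0,0],
    [0,0,0],
    [0,0,0],
    [0,0,0],
    [0,0,0],
    [0,0,0],
    [0,0,0],
    [0,0,0]
  ],
  "grip": [0,0,0,0,0,0,0,0,0,0,0]
}}

```text
clock: 22.18
position: [546.3, -329.3, 31.2]
ee_rot: [0.745, -0.667, 0.0, 0.0]
contact_force: [0.0, -0.2, -4.0]
gripper_width: 34.4
```

```bash
python3 to.py 544.7 -330.6 17 -83.4
```

```text
t 22.18 pos [ 546.3 -329.3   31.2] yaw -83.6 F [ 0.  -0.2 -4. ] w 34.4 j [-0.29  0.6  -0.18  0.   -0.79  0.4 ]
tool delta mm [ 1.2  1.7 14.2] rot [ 0.    -0.    -0.004]
```

Expected touch is at z≈16. I'll lower to about 19, then in 1 mm steps.

Request:
{"name": "play_rows", "arguments": {
  "travel": [
    [0.001,0.0015,0.004],
    [0,0,0.004],
    [0,0,0.003],
    [0,0,0.002],
    [0,0,0.001],
    [0,0,0],
    [0,0,0]
  ],
  "rotation": [
    [0,0,0],
    [0,0,0],
    [0,0,0],
    [0,0,0],
    [0,0,0],
    [0,0,0],
    [0,0,0]
  ],
  "grip": [0,0,0,0,0,0,0]
}}

```text
clock: 22.77
position: [544.8, -330.3, 17.0]
ee_rot: [0.746, -0.666, 0.0, 0.0]
contact_force: [-0.5, -0.5, -4.8]
gripper_width: 34.1
```

Request:
{"name": "play_rows", "arguments": {
  "travel": [
    [0,0,0.001],
    [0,0,0],
    [0,0,0.001],
    [0,0,0]
  ],
  "rotation": [
    [0,0,0],
    [0,0,0],
    [0,0,0],
    [0,0,0]
  ],
  "grip": [0,0,0,0]
}}

```text
clock: 23.1
position: [545.1, -330.4, 16.4]
ee_rot: [0.746, -0.666, 0.001, 0.0]
contact_force: [-2.7, 1.0, 4.0]
gripper_width: 34.1
```

Request:
{"name": "play_rows", "arguments": {
  "travel": [
    [0,0,0],
    [0,0,0],
    [0,0,0],
    [0,0,-0.015],
    [0,0,-0.03],
    [0,0,-0.04],
    [-0.031,-0.005,0],
    [-0.031,-0.005,0],
    [-0.031,-0.005,0],
    [-0.031,-0.005,0],
    [-0.031,-0.005,0],
    [-0.031,-0.005,0]
  ],
  "rotation": [
    [0,0,0],
    [0,0,0],
    [0,0,0],
    [0,0,0],
    [0,0,0],
    [0,0,0],
    [0,0,0],
    [0,0,0],
    [0,0,0],
    [0,0,0],
    [0,0,0],
    [0,0,0]
  ],
  "grip": [0.56,0.56,0.56,0.56,0.56,0.56,0.75,0.75,0.75,0.75,0.75,0.75]
}}

```text
clock: 24.1
position: [553.9, -140.7, 100.2]
ee_rot: [0.746, -0.666, 0.0, -0.0]
contact_force: [-0.3, 0.1, 0.6]
gripper_width: 63.9
```

Request:
{"name": "play_rows", "arguments": {
  "travel": [
    [0,0,0],
    [0,0,0.005],
    [0,0,0.005],
    [0,0,0.005],
    [0,0,0.005],
    [0,0,0.005],
    [0,0,0.005],
    [0,0,0],
    [0,0,0]
  ],
  "rotation": [
    [0,0,-0.11],
    [0,0,-0.11],
    [0,0,-0.11],
    [0,0,-0.11],
    [0,0,-0.11],
    [0,0,-0.11],
    [0,0,-0.11],
    [0,0,0],
    [0,0,0]
  ],
  "grip": [0.75,0.75,0.75,0.75,0.75,0.75,0.75,0.75,0.75]
}}

```text
clock: 24.85
position: [553.8, -142.1, 69.9]
ee_rot: [0.941, -0.339, -0.0, 0.0]
contact_force: [-0.2, 0.4, 1.3]
gripper_width: 64.1
```

```bash
python3 to.py 554.5 -142 10 -39.3; python3 -c "
from look import *
a=snap('scene','f2',(554,-142,40),45,9)"
```

```text
t 24.85 pos [ 553.8 -142.1   69.9] yaw -39.6 F [-0.2  0.4  1.3] w 64.1 j [ 0.03  0.46 -0.33  0.   -0.78  0.85]
tool delta mm [ 0.5 -0.6 59.9] rot [ 0.    -0.    -0.005]
crop origin 173 210
```

View pics/f2.png

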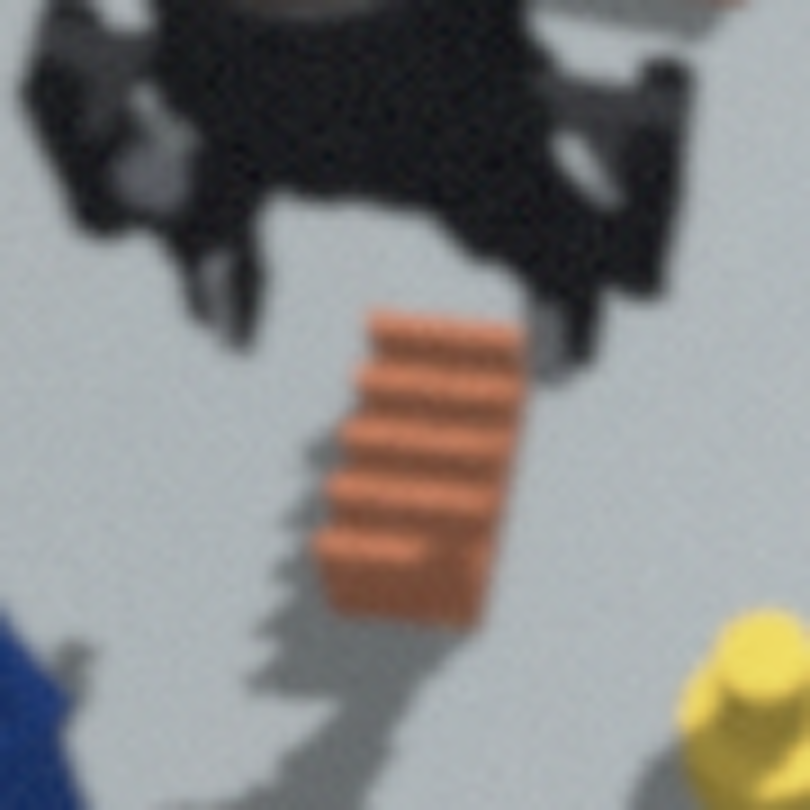

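The fingers straddle the second fin block with clearance on both sides, about 2 mm off laterally. Descending and gripping.

Request:
{"name": "play_rows", "arguments": {
  "travel": [
    [0,0,0.015],
    [0,0,0.02],
    [0,0,0.015],
    [0,0,0.007],
    [0,0,0.001],
    [0,0,0],
    [0,0,0],
    [0,0,0],
    [0,0,0],
    [0,0,0],
    [0,0,0]
  ],
  "rotation": [
    [0,0,0],
    [0,0,0],
    [0,0,0],
    [0,0,0],
    [0,0,0],
    [0,0,0],
    [0,0,0],
    [0,0,0],
    [0,0,0],
    [0,0,0],
    [0,0,0]
  ],
  "grip": [0.75,0.75,0.75,0.75,0.75,0.75,0,0,0,0,0]
}}

```text
clock: 25.82
position: [554.4, -142.2, 13.5]
ee_rot: [0.941, -0.337, 0.001, -0.0]
contact_force: [-1.8, 0.0, 6.1]
gripper_width: 34.2
```

```bash
python3 to.py 469.3 -339.4 100 -83.4
```

```text
t 25.82 pos [ 554.4 -142.2   13.5] yaw -39.4 F [-1.8  0.   6.1] w 34.2 j [ 0.03  0.54 -0.37  0.   -0.66  0.85]
tool delta mm [ 59.6 206.3 -86.6] rot [-0.002 -0.001  0.768]
```

Request:
{"name": "play_rows", "arguments": {
  "travel": [
    [0,0,-0.01],
    [0,0,-0.025],
    [0,0,-0.03],
    [0,0,-0.03],
    [0,0,0],
    [0,0,0],
    [0,0,0],
    [0,0,0],
    [0,0,0],
    [0.0266,0.0153,0],
    [0.0266,0.0153,0],
    [0.0266,0.0153,0]
  ],
  "rotation": [
    [0,0,0],
    [0,0,0],
    [0,0,0.11],
    [0,0,0.11],
    [0,0,0.11],
    [0,0,0.11],
    [0,0,0.11],
    [0,0,0.11],
    [0,0,0.108],
    [0,0,0],
    [0,0,0],
    [0,0,0]
  ],
  "grip": [0,0,0,0,0,0,0,0,0,0,0,0]
}}

```text
clock: 26.82
position: [516.1, -226.7, 106.6]
ee_rot: [0.747, -0.665, -0.001, 0.0]
contact_force: [-0.2, -0.3, -3.4]
gripper_width: 33.9
```

Request:
{"name": "play_rows", "arguments": {
  "travel": [
    [0.0266,0.0153,0],
    [0.0266,0.0153,0],
    [0.0266,0.0153,0],
    [0.0266,0.0153,0],
    [0,0,0],
    [0,0,0.015],
    [0,0,0.02],
    [0,0,0.02],
    [0,0,0.015],
    [0,0,0.004],
    [0,0,0],
    [0,0,0]
  ],
  "rotation": [
    [0,0,0],
    [0,0,0],
    [0,0,0],
    [0,0,0],
    [0,0,0],
    [0,0,0],
    [0,0,0],
    [0,0,0],
    [0,0,0],
    [0,0,0],
    [0,0,0],
    [0,0,0]
  ],
  "grip": [0,0,0,0,0,0,0,0,0,0,0,0]
}}

```text
clock: 27.82
position: [469.0, -339.3, 33.4]
ee_rot: [0.747, -0.665, 0.0, -0.0]
contact_force: [1.0, -0.7, -3.1]
gripper_width: 33.9
```

```bash
python3 to.py 469.3 -339.4 18 -83.4
```

```text
t 27.82 pos [ 469.  -339.3   33.4] yaw -83.4 F [ 1.  -0.7 -3.1] w 33.9 j [-0.35  0.52 -0.34  0.   -0.71  0.46]
tool delta mm [ 0.1 -0.3 15.4] rot [-0. -0. -0.]
```

Request:
{"name": "play_rows", "arguments": {
  "travel": [
    [0,0,0.004],
    [0,0,0.004],
    [0,0,0.003],
    [0,0,0.002],
    [0,0,0.001],
    [0,0,0],
    [0,0,0]
  ],
  "rotation": [
    [0,0,0],
    [0,0,0],
    [0,0,0],
    [0,0,0],
    [0,0,0],
    [0,0,0],
    [0,0,0]
  ],
  "grip": [0,0,0,0,0,0,0]
}}

```text
clock: 28.4
position: [468.6, -339.3, 19.0]
ee_rot: [0.746, -0.665, 0.0, -0.0]
contact_force: [0.3, -0.3, -3.9]
gripper_width: 34.2
```

Request:
{"name": "play_rows", "arguments": {
  "travel": [
    [0,0,0.001],
    [0,0,0],
    [0,0,0.001],
    [0,0,0]
  ],
  "rotation": [
    [0,0,0],
    [0,0,0],
    [0,0,0],
    [0,0,0]
  ],
  "grip": [0,0,0,0]
}}

```text
clock: 28.73
position: [468.7, -339.3, 17.5]
ee_rot: [0.746, -0.665, 0.0, 0.0]
contact_force: [-1.7, 1.6, 0.6]
gripper_width: 33.8
```

Request:
{"name": "play_rows", "arguments": {
  "travel": [
    [0,0,0.001],
    [0,0,0],
    [0,0,0],
    [0,0,0],
    [0,0,0],
    [0,0,-0.02],
    [0,0,-0.03],
    [0,0,-0.04],
    [0,0,-0.04],
    [0.02,0.02,-0.02],
    [0.025,0.025,0],
    [0.025,0.025,0]
  ],
  "rotation": [
    [0,0,0],
    [0,0,0],
    [0,0,0],
    [0,0,0],
    [0,0,0],
    [0,0,0],
    [0,0,0],
    [0,0,0],
    [0,0,0],
    [0,0,0],
    [0,0,0],
    [0,0,0]
  ],
  "grip": [0,0,0.56,0.56,0.56,0.56,0.56,0.56,0.56,0.56,0.56,0.56]
}}

```text
clock: 29.73
position: [407.9, -417.9, 168.5]
ee_rot: [0.747, -0.665, 0.003, -0.0]
contact_force: [0.0, -0.5, -0.6]
gripper_width: 48.0
```

Request:
{"name": "play_rows", "arguments": {
  "travel": [
    [0.025,0.02,0],
    [0.025,0.02,0],
    [0.025,0.02,0],
    [0.025,0.02,0],
    [0.025,0.02,0],
    [0,0,0],
    [0,0,0],
    [0,0,0]
  ],
  "rotation": [
    [0,0,0],
    [0,0,0],
    [0,0,0],
    [0,0,0],
    [0,0,0],
    [0,0,0],
    [0,0,0],
    [0,0,0]
  ],
  "grip": [0.56,0.56,0.56,0.56,0.56,0.56,0.56,0.56]
}}

```text
clock: 30.4
position: [321.8, -552.3, 165.5]
ee_rot: [0.746, -0.666, -0.0, -0.0]
contact_force: [-0.4, 0.6, -0.4]
gripper_width: 47.9
```

```bash
python3 to.py 469.3 -339.4 18 -83.4; python3 - <<'E'
from look import *
for n in("top","scene"):
    d=snap(n); cv2.imwrite(f"pics/{n}9.png",cv2.resize(d["image"],(800,600),interpolation=cv2.INTER_CUBIC))
    W=cloud(d)
    for m in blobs(d):
        P=W[m]; P=P[~np.isnan(P[:,0])]; c=np.median(P,0)
        if abs(c[1])>450 or c[0]>640 or c[0]<300 or c[2]<5: continue
        print(n,c.round(),"zmax",np.percentile(P[:,2],97).round(1),[np.round(v,1) for v in cv2.minAreaRect(P[P[:,2]>10][:,:2].astype(np.float32))])
    o=dict(np.load(n+"0.npz"))["image"]; q=cv2.absdiff(o,d["image"]).max(2)
    cv2.imwrite(f"pics/diff_{n}.png",q)
b=dict(np.load("top_last.npz"));W=cloud(b);S=W[120:190,240:310];m=(S[...,2]>52)&(S[...,2]<64)&(b['image'][120:190,240:310].max(2)<80);print("bar",cv2.minAreaRect(S[m][:,:2].astype(np.float32)))
E
```

```text
t 30.4 pos [ 321.8 -552.3  165.5] yaw -83.5 F [-0.4  0.6 -0.4] w 47.9 j [-0.79  0.46 -0.05 -0.   -1.07  0.9 ]
tool delta mm [-194.7 -170.7  147.6] rot [ 0.     0.001 -0.001]
top [ 625. -331.   49.] zmax 62.9 [array([ 625.4, -322.5]), array([42.2, 70.6]), np.float64(8.2)]
top [619. 358.  53.] zmax 83.4 [array([620. , 358.2]), array([33. , 37.9]), np.float64(69.7)]
top [ 543. -328.   28.] zmax 37.3 [array([ 543.4, -330.5]), array([34.2, 65.9]), np.float64(7.1)]
top [497. 301.  27.] zmax 57.9 [array([498.3, 302.6]), array([32.5, 38. ]), np.float64(66.2)]
top [487. 372.  28.] zmax 57.8 [array([488.3, 374.1]), array([34.2, 38.5]), np.float64(73.3)]
top [ 467. -335.   28.] zmax 37.8 [array([ 467. , -336.8]), array([33.9, 65.7]), np.float64(6.7)]
top [432. -15.  19.] zmax 22.5 [array([432.4, -15.2]), array([61.4, 34.7]), np.float64(42.4)]
scene [499. 371.  28.] zmax 57.7 [array([494.8, 372.7]), array([34.7, 32.6]), np.float64(32.5)]
scene [510. 303.  39.] zmax 58.5 [array([503.1, 306.8]), array([35.6, 24.7]), np.float64(14.6)]
scene [439. -17.  20.] zmax 22.8 [array([437.9, -16.4]), array([62.7, 35.3]), np.float64(43.4)]
scene [ 474. -339.   23.] zmax 37.5 [array([ 471.9, -339.3]), array([37.8, 61.2]), np.float64(7.4)]
scene [ 549. -331.   23.] zmax 38.1 [array([ 548.4, -331.7]), array([35.4, 62.4]), np.float64(7.8)]
scene [ 627. -322.   50.] zmax 64.0 [array([ 621.1, -322.4]), array([47. , 62.6]), np.float64(5.8)]
bar ((688.03173828125, 14.681886672973633), (53.2134895324707, 15.962872505187988), 15.760542869567871)
```

View pics/top9.png

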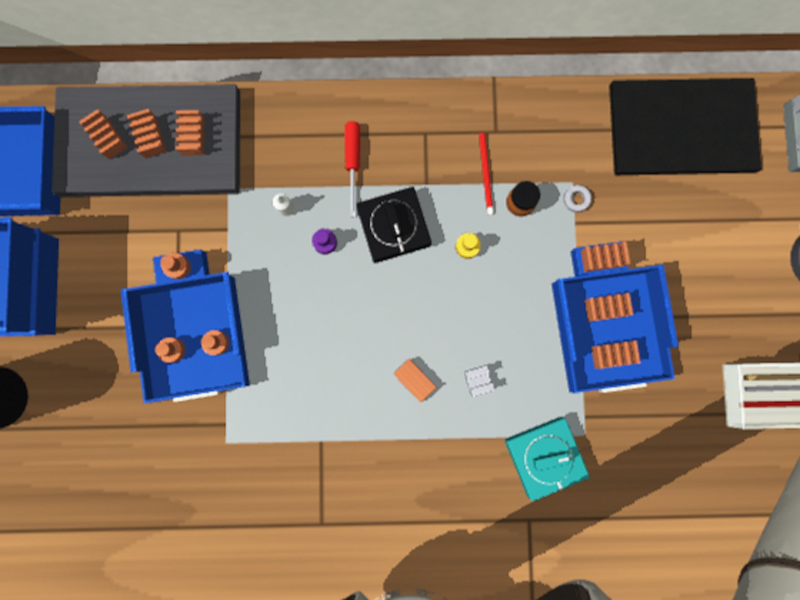

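View pics/scene9.png

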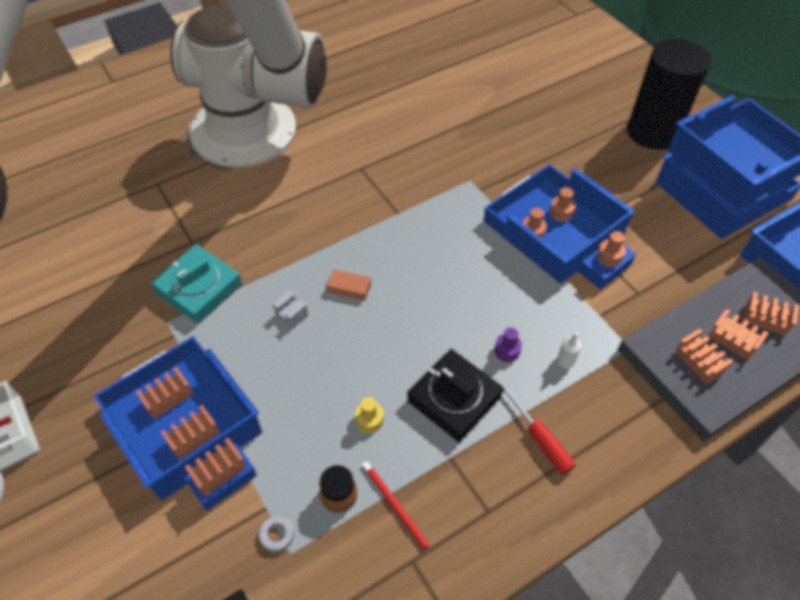

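Both views show the stubs upright in the left bin at (170,348) and (215,342), and the fins flat in the right bin at (610,306) and (617,354). The dial pointer is on its line, and the bystanders have not moved. Handing in.

```bash
python3 -c "
from bench import workorder; print(workorder.job_done())"
```

```text
the job is handed in; nothing more can be done
None
```

The job is done and handed in at about 30.5 s of robot time. No verdict was reported.

- **Dial:** I turned the knob about 1.16 rad clockwise before touching any electrode. In the last top view its bar stood at 15.8°, and I measured the white line at about 15.3°. The pointer sits visibly on the line in both views.
- **Electrodes:** Both stubs stand upright on the floor of the left bin, whose ledge shows the stub sample. Both finned blocks lie flat on the floor of the right bin, whose ledge shows the fin sample. I lowered each in small steps to a light contact before releasing it; the highest contact reading was about 8 N. In the last pictures their tops are at about 58 mm and 38 mm, against 56 mm and 36 mm expected on the 4 mm bin floor, so nothing is stacked or tilted.
- **Everything else:** The blank measured the same as at the start to within about 1 mm. The other bystanders and the look-alikes appear unmoved by eye; I did not measure those.
- **Disagreement:** The two cameras differed by about 4–6 mm in x throughout. I used their average, and all grasps closed at the expected widths. No check failed.

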